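Start and drive home the filler plug of a torch cooler

TASK

Close the torch cooler: set the hex-headed screw plug upright in the filler neck and, pressing lightly, ease it backward (counter-clockwise seen from above) until you feel its lugs drop into the thread starts, then screw it forward (clockwise) until it is fully home, and let go. Do not force it or cross-thread it, and leave the v-block, the pliers, the tape measure and the gas cup where they are.

Things in the scene. Friction and masses are not known exactly. Their poses are not given: they have to be found in the camera images.
- plug_head (a point): centre of the hex head of the loose steel screw plug standing on the bench (70 mm tall, about 0.25 kg). The hexagon is 30 mm across flats and 28 mm high; two opposite flats face the point's +x and -x, the rest every 60 degrees. Below it is a round collar, 56 mm across, 5 mm thick, its top 14 mm below this point. z points up along the plug's axis.
- plug_foot (a point): centre of the plug's underside, on its axis, 56 mm below plug_head, same axes. From here up: tapered nose (6 mm), shank 32 mm in diameter, collar from 37 to 42 mm. At the lower end of the shank, 6 to 11 mm up, are three lugs, 6 mm wide, tips 23 mm from the axis, 120 degrees apart, one along +x.
- cooler: torch cooler, a fixed low grey box 180 x 160 x 60 mm on the bench with a round steel filler neck in the middle of its top, in a flat dark guide ring 104 mm across. Origin at the centre of its underside, z up. The neck's spring (see mouth) also lets it twist up to 14 degrees either way, pushing back with about 3 N m per radian; beyond that it is rigid.
- mouth (a point): centre of the neck's upper edge, 77 mm above the bench, with the cooler's axes, which say nothing of where the thread starts are. Bore 50 mm wide with a 45-degree lead-in. The neck rides on a spring: it gives downward up to 8 mm, pushing back with about 4 N at first and 11 N at the bottom, where it is hard; left alone it rises again. Heights here are for the neck at its top.
- rim (a point): on the neck's axis, 12 mm below mouth: flat ring (opening 36 mm) on which the lugs first ride, plug_foot then 59 mm above the bench. It has three thread starts 120 degrees apart at an unknown angle: pockets 36 degrees wide (a lug takes 17). Turned counter-clockwise a lug drops into a pocket; turned clockwise it jams on a 2.5 mm tooth before the pocket.
- pocket_floor (a point): on the neck's axis at the level of the pockets' floor, 12 mm below rim (plug_foot then 47 mm above the bench). A lug in a pocket has up to 19 degrees of free turn before the far (counter-clockwise) wall stops it. Clockwise, the pocket leads under the crest, down a ramp of 6 mm over 46 degrees with some 3 mm of up and down play.
- home (a point): on the neck's axis at the level of the lowest, level stretch of the groove, 6 mm below pocket_floor. The plug is down on it after 63 to 82 degrees of clockwise turning from the pocket; a hard end stop comes 16 degrees later (0.3 N m against it is tight enough). Home, plug_foot is 41 mm above the bench and the collar 1 mm over the neck's edge.
- v_block: ground steel V block, 60 x 40 x 34 mm, loose bystander, origin at the centre of its underside.
- pliers: pliers with red handles, 56 x 172 x 15 mm, lying loose, bystander, origin at the centre of the underside.
- tape_measure: yellow tape measure, 32 x 82 x 60 mm, loose bystander, origin at the centre of its underside.
- gas_cup: pink ceramic gas cup, 17 x 47 x 17 mm, lying loose, bystander, origin at the centre of its underside.

How it is judged (in metres and radians):
On the way, in this order (a step that is already met when the one before it is completed fails the run):
1. the plug is set in the neck, upright and no deeper than on the rim (horizontal distance between plug_foot and mouth below 0.004 m and z of plug_foot in the frame of cooler between 0.0495 and 0.065 m and angle between plug_head's own z axis and vertical below 0.12 rad), for 0.06 s.
2. its lugs have dropped into the thread starts (deeper than the spring alone gives) (horizontal distance between plug_foot and mouth below 0.004 m and z of plug_foot in the frame of cooler below 0.0485 m), for 0.1 s.
At the end, for the whole second after the job is handed in: the plug stands upright (within 4 degrees) in the neck, on its axis within 4 mm, screwed down to within 1.5 mm of home, at rest and released (horizontal distance between plug_foot and mouth below 0.004 m and z of plug_foot in the frame of cooler between 0.038 and 0.0425 m and angle between plug_head's own z axis and vertical below 0.07 rad and linear speed of plug below 0.02 m/s); the robot touches nothing.
It fails at once if the plug is forced in the neck (more than 45 N between plug and cooler) (contact force between plug and cooler above 45 N).
It fails at once if a bystander is pushed away by more than 30 mm (distance of any of v_block, pliers, tape_measure, gas_cup from where it was at the start of the episode above 0.03 m).
It also fails if it takes over 67 s, if anything falls off the work surface, if the arm or the gripper's body presses on something with over 40 N, if the wrist force passes 120 N, or if a joint passes its speed limit or range.

ROBOT

A 7-joint arm with a two-finger parallel gripper is mounted at the origin on the work surface; the furniture and walls round the work are solid. World frame = base frame: x ahead of the robot, y to its left, z up, the work surface at z = 0. Lengths are in m, angles in degrees, forces in N, time in s.
With the tool pointing down it reaches from about 0.425 to 0.875 m from the base axis. Payload 4.7 kg.
Tool frame: the origin (TCP) lies at the very end of the fingers, on their centre line; the grasp point (between the pads) lies 19 mm behind it; z points along the fingers, y is the line along which they close (so a half turn about z gives the same grasp; the last joint's range is limited). The gripper opens to 87 mm and grips with 3 to 60 N. Pads are 19 mm wide; open, the fingers measure 117 mm over their backs; the gripper's body (75 mm by 190 mm) begins 51 mm behind the grasp point.
Start: joints at [76.782, 18.392, -4.016, 83.108, 1.295, 78.541, -3.26], TCP at [0.158, -0.631, 0.223] pointing down, gripper open.
Joint ranges: [-163.93, 163.93], [-17.29, 119.83], [-79.2, 71.16], [3.27, 140.29], [-89.18, 269.18], [5.43, 117.66], [-154.24, 154.24]. Speed limits (degrees/s): [147.25, 147.25, 180, 180, 180, 180, 180].

INTERFACE

Orientations are given as [roll, pitch, yaw] about the fixed x, y, z axes, in that order (R = Rz(yaw) Ry(pitch) Rx(roll)).
In Python, from cell import get_obs, eyes, env gives the robot as it stands.
- The arm moves only by the tool servo_tool, never from a script. Its argument "series" is a list that holds one entry, the list of rows, each a list of 7 numbers: the shift along the tool's x, y, z in units of 300 mm (1.0 is 300 mm), then the turn, a rotation vector about the tool's x, y, z in units of pi rad (1.0 is pi rad), then the opening, from 0 (shut) to 1 (fully open). In form: [[[tx, ty, tz, wx, wy, wz, gripper], ...]]. A call has 1 to 12 rows; each row is the pose to reach, as a shift and turn from the pose commanded when the call began, along the tool's axes at that moment, turning the shorter way round; what a row does not reach only later rows make up. A row lasts 1/12 s, in which the tool goes at most 41.7 mm and 7.16 degrees, less where a joint would pass 70% of its speed; a pose out of reach is approached as far as the arm can. A call with a number of a shift or a turn outside -1 to 1 is refused whole. A call with a gripper value outside its range is refused whole. The fingers move at their own pace and stop on an object; "grip_force" is the grip in N (left out, the last holds). Time passes only in rows, so rows that repeat a pose let the fingers close. It gives the time, the measured TCP pose, the force, the opening and the grip force at its end, in the units of the state.
- get_obs(): the state, without advancing time (a new reading comes with each control period).
- eyes.read_camera(name): name is "scene" or "top" or "wrist"; returns a dict with "frame" (400x640x3 uint8, red, green, blue), "depth" (400x640 float32, m along the optical axis (not along the pixel's ray), 0 where there is no reading), "fx", "fy", "cx", "cy" (pixels), "distortion" ([k1, k2, p1, p2, k3] as OpenCV has them; the pictures are not rectified), "origin" and "rotation" of the camera in the world; the wrist camera has in their place "mount" (4x4, takes a point from camera to tool coordinates, whose origin is the TCP and whose axes are the flange's). Camera axes: x right, y down, z forward; pixel columns grow to the right and rows downward; lengths in m; the calibration is good to about 2 mm. A picture is of the moment at which its call begins: read the wrist's pose just before it.
- env.sign_off(): hands the job in; it is judged then, once.
The state is a dict: "time_s": time; "qpos": joint angles; "joint_velocities": joint speeds; "effort": joint torques, N m; "tool_pos": TCP position; "tool_rot": TCP orientation; "force": force on the tool from outside, world axes, zero at the start; "wrist_torque": the same for the moment, N m; "grip_width": finger opening in m; "grasp_force": force on a finger pad.
Only numpy, scipy, OpenCV 4.12 (cv2) and the standard library are available. Lean on these libraries where they do the work, as an engineer would, in place of code of your own. Each camera call takes 0.05 s, during which the arm holds its last target. There are 200 camera calls.

## Working session

There is one attempt and no reset: what is moved stays moved. The work goes in short steps, Python scripts to look and compute and a tool call to move; the robot and the scene stay as the last step left them, time stands still between calls to the robot, and variables do not carry over. Pictures are saved under pics/ and viewed, at most 10 in all, crops included, and the job is handed in when it is done.

Besides the shell and the picture viewer there is one more tool, called after ">>>" by a JSON object that holds its "fn" and its "kwargs", one argument or row to a line. servo_tool: Moves the arm, as the interface text tells. Shifts and turns lie within -1 to 1; 1 stands for 300 mm of shift or pi rad of turn. Its arguments: {"type":"object","properties":{"series":{"type":"array"},"grip_force":{"type":"number"}},"required":["series"]}

```bash
mkdir -p pics; ls
python3 - <<'E'
from cell import get_obs, eyes
import cv2,numpy as np,pickle
o=get_obs();print(o)
ims=[]
for n in ["scene","top"]:
    c=eyes.read_camera(n);pickle.dump(c,open(f"{n}.pkl","wb"))
    print(n,c["fx"],c["cx"],c["cy"],c["distortion"],c["origin"],c["rotation"])
    cv2.imwrite(f"pics/{n}.png",c["frame"][:,:,::-1])
E
```

```text
pics
{'time_s': 0.0, 'qpos': array([76.78296594, 18.44003024, -4.01450152, 83.1743598 ,  1.29548768,
       78.53995757, -3.26145908]), 'joint_velocities': array([ 0.05130038,  0.04475199,  0.02710937,  0.05351239, -0.01524466,
        0.09670498, -0.15482671]), 'effort': array([ 8.12949452e-06, -4.91282558e+01, -4.03899942e-01, -3.12527525e+01,
       -6.38879905e-02,  4.36024368e-02,  1.91477634e-04]), 'tool_pos': array([ 0.15732823, -0.63011097,  0.22145512]), 'tool_rot': array([-1.79890917e+02,  6.47956497e-03,  1.40244388e+01]), 'force': array([ 0.03551726, -0.32631673, -0.44036875]), 'wrist_torque': array([-0.00081265, -0.05005356, -0.04084294]), 'grasp_force': 0.0, 'grip_width': 0.08735775991735381}
scene 458.81781661892313 319.61780204146436 194.16319652515116 [-0.04340031  0.          0.          0.          0.        ] [-0.1652549   0.46444018  0.94178176] [-135.98275362   -1.066365   -123.30170044]
top 493.9318883056702 309.8607064132057 202.6032895095624 [-0.1575712  0.         0.         0.         0.       ] [3.52146587e-01 7.44406337e-04 1.49944591e+00] [-1.73729211e+02  9.69133082e-02 -9.02625593e+01]
```

View pics/scene.png

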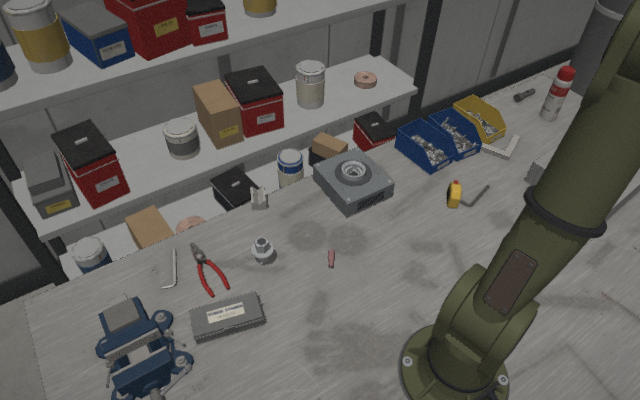

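View pics/top.png

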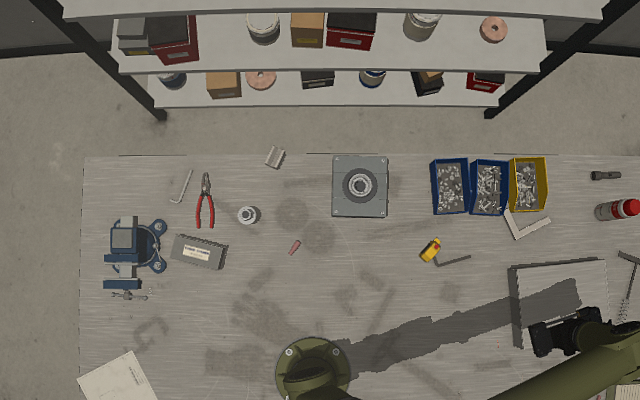

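The scene view shows the plug at (262,250) and the cooler neck at (353,170). In the top view the plug is at (248,214) and the neck at (360,185). I'll turn these into positions.

```bash
cat > h.py <<'E'
import numpy as np,cv2
from scipy.spatial.transform import Rotation as R
from cell import get_obs, eyes
def cam(c,o=None):
    if "mount" in c:
        m=np.array(c["mount"]);Rt=R.from_euler("xyz",o["tool_rot"],degrees=True).as_matrix()
        return o["tool_pos"]+Rt@m[:3,3], Rt@m[:3,:3]
    return np.array(c["origin"]),R.from_euler("xyz",c["rotation"],degrees=True).as_matrix()
def K(c): return np.array([[c["fx"],0,c["cx"]],[0,c["fy"],c["cy"]],[0,0,1.]])
def onplane(c,uv,z,o=None):
    p,M=cam(c,o);n=cv2.undistortPoints(np.array(uv,float).reshape(-1,1,2),K(c),np.array(c["distortion"]))[:,0]
    d=np.c_[n,np.ones(len(n))]@M.T
    return p+d*((z-p[2])/d[:,2])[:,None]
def project(c,P,o=None):
    p,M=cam(c,o);q=(np.atleast_2d(P)-p)@M
    return cv2.projectPoints(q,np.zeros(3),np.zeros(3),K(c),np.array(c["distortion"]))[0][:,0]
E
python3 - <<'E'
from h import *
import pickle
for n,pl,ne,cc in [("scene",(262,242),(353,169),None),("top",(248,214),(360,185),[(332,156),(387,155),(388,217),(332,216)])]:
    c=pickle.load(open(n+".pkl","rb"))
    print(n,"plug",onplane(c,pl,.07),"neck",onplane(c,ne,.077))
    if cc: print(onplane(c,cc,.06))
    d=c["depth"]; print(d[pl[1],pl[0]])
c=pickle.load(open("top.pkl","rb"))
for k,uv in dict(vb=(275,157),pl=(206,200),tape=(430,250),gas=(295,247)).items(): print(k,onplane(c,uv,.02))
o=get_obs();w=eyes.read_camera("wrist");print(w["mount"],w["fx"])
E
```

```text
scene plug [[0.47052828 0.19258473 0.07      ]] neck [[ 0.55610046 -0.13953351  0.077     ]]
1.1018301
top plug [[0.47670152 0.18274164 0.07      ]] neck [[ 0.55935906 -0.1438777   0.077     ]]
[[ 0.64914117 -0.06388017  0.06      ]
 [ 0.65187427 -0.22795917  0.06      ]
 [ 0.46674762 -0.22658443  0.06      ]
 [ 0.47061199 -0.0621027   0.06      ]]
1.4320827
vb [[0.65520977 0.10822345 0.02      ]]
pl [[0.52418514 0.31794965 0.02      ]]
tape [[ 0.36931361 -0.35886929  0.02      ]]
gas [[0.38147574 0.04751911 0.02      ]]
[[-1.09249424e-04 -9.67510510e-01 -2.52830774e-01  6.85620427e-02]
 [ 9.99999526e-01 -3.50310695e-04  9.08433352e-04 -3.69771893e-04]
 [-9.67488140e-04 -2.52830555e-01  9.67510090e-01 -1.62050488e-01]
 [ 0.00000000e+00  0.00000000e+00  0.00000000e+00  1.00000000e+00]] 309.3936567374197
```

>>> {"fn": "servo_tool", "kwargs": {
  "series": [
    [[0.2, -0.15, 0, 0, 0, -0.04, 1], [0.3, -0.22, 0, 0, 0, -0.06, 1], [0.4, -0.3, 0, 0, 0, -0.08, 1], [0.5, -0.37, 0, 0, 0, -0.1, 1], [0.6, -0.44, 0, 0, 0, -0.12, 1], [0.7, -0.52, 0, 0, 0, -0.14, 1], [0.8, -0.59, 0, 0, 0, -0.16, 1], [0.84, -0.63, 0, 0, 0, -0.172, 1]]
  ]
}}

```text
time_s: 0.82
tool_pos: [0.3599, -0.3815, 0.2226]
tool_rot: [180.0, -0.1, 45.5]
force: [0.5, 0.1, -0.3]
grip_width: 0.0872
grasp_force: 0.0
```

>>> {"fn": "servo_tool", "kwargs": {
  "series": [
    [[0.12, -0.01, 0, 0, 0, -0.02, 1], [0.24, -0.02, 0, 0, 0, -0.04, 1], [0.36, -0.04, 0, 0, 0, -0.06, 1], [0.48, -0.05, 0, 0, 0, -0.08, 1], [0.6, -0.06, 0, 0, 0, -0.1, 1], [0.72, -0.07, 0, 0, 0, -0.12, 1], [0.84, -0.08, 0, 0, 0, -0.14, 1], [0.94, -0.09, 0, 0, 0, -0.155, 1], [1, -0.09, 0, 0, 0, -0.167, 1], [1, -0.09, 0, 0, 0, -0.167, 1]]
  ]
}}

```text
time_s: 1.65
tool_pos: [0.5515, -0.1509, 0.2223]
tool_rot: [180.0, -0.1, 75.5]
force: [0.3, 0.3, -0.6]
grip_width: 0.0875
grasp_force: 0.0
```

Run:
```python
from h import *
import pickle
o=get_obs();c=eyes.read_camera("wrist");pickle.dump((o,c),open("neck.pkl","wb"))
cv2.imwrite("pics/neck.png",c["frame"][:,:,::-1])
print(o["qpos"],o["tool_pos"],o["tool_rot"],project(c,[[.558,-.142,.077]],o))
```

```text
[ 42.99201425  11.45955664 -34.41474966  93.62985235   6.47943473
  76.92088717  -6.86436259] [ 0.55145243 -0.15092575  0.22232939] [ 1.79976818e+02 -1.39347475e-01  7.54906421e+01] [[317.11037297 177.58217203]]
```

View pics/neck.png

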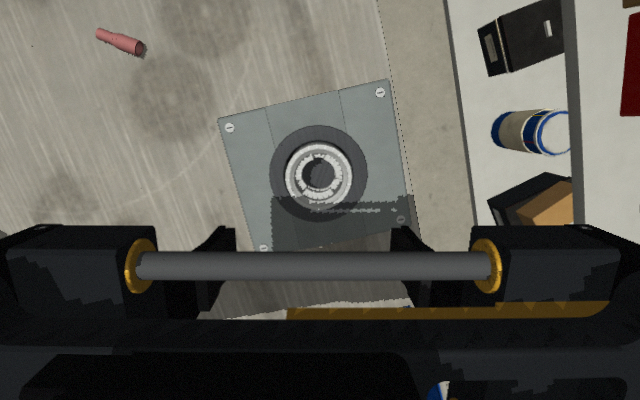

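The neck is centred near (319,174) with the ring inside it visible. I'll measure its centre and enlarge it.

Run:
```python
from h import *
import pickle
o,c=pickle.load(open("neck.pkl","rb"))
f=c["frame"]
g=cv2.cvtColor(f,cv2.COLOR_RGB2GRAY)
m=((g>150)*255).astype(np.uint8); m[:130]=0;m[215:]=0;m[:,:275]=0;m[:,365:]=0
cs=max(cv2.findContours(m,cv2.RETR_EXTERNAL,cv2.CHAIN_APPROX_NONE)[0],key=len)
e=cv2.fitEllipse(cv2.convexHull(cs));print(e)
n=onplane(c,e[0],.077,o)[0];print("neck@.077",n)
z=c["depth"][150:200,290:350]; print(z[24,0:60:3].round(3))
crop=cv2.resize(f[125:225,270:370],(800,800),interpolation=cv2.INTER_CUBIC)[:600]
cv2.imwrite("pics/neckc.png",crop[:,:,::-1])
```

```text
((318.3267822265625, 175.54598999023438), (62.42494583129883, 66.53314971923828), 95.8475112915039)
neck@.077 [ 0.55970267 -0.14028724  0.077     ]
[0.311 0.314 0.323 0.323 0.376 0.376 0.375 0.376 0.377 0.376 0.376 0.377
 0.377 0.375 0.376 0.323 0.324 0.323 0.314 0.311]
```

View pics/neckc.png

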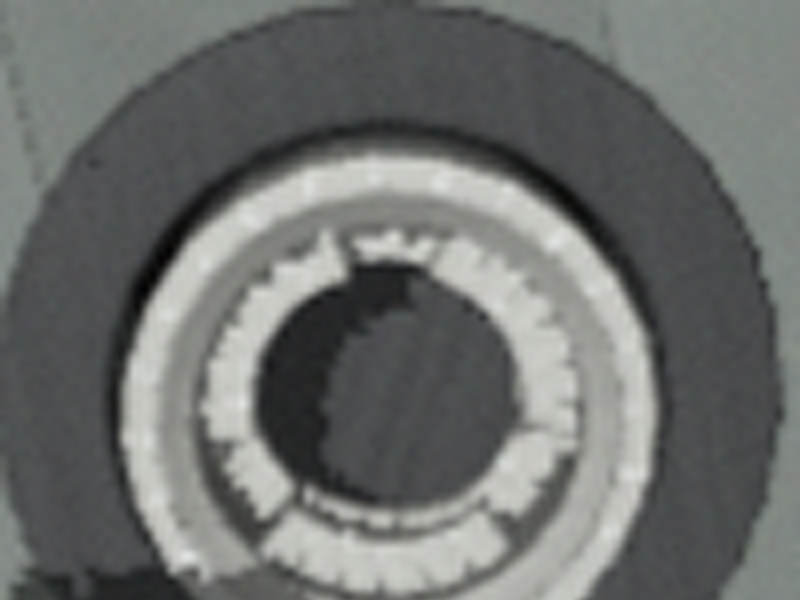

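Pockets show in the crop at the top (390,250), lower left (250,480) and lower right (530,475), around the bore centre near (390,385). One pocket therefore points along tool +x, at a world angle of about 75° (repeating every 120°). Next I go to the plug.

>>> {"fn": "servo_tool", "kwargs": {
  "series": [
    [[0.1, -0.06, 0, 0, 0, -0.02, 1], [0.2, -0.11, 0, 0, 0, -0.04, 1], [0.3, -0.16, 0, 0, 0, -0.06, 1], [0.4, -0.22, 0, 0, 0, -0.08, 1], [0.5, -0.28, 0, 0, 0, -0.1, 1], [0.6, -0.33, 0, 0, 0, -0.12, 1], [0.7, -0.38, 0, 0, 0, -0.14, 1], [0.8, -0.43, 0, 0, 0, -0.16, 1], [0.9, -0.48, 0, 0, 0, -0.18, 1], [1, -0.53, 0, 0, 0, -0.19, 1], [1, -0.53, 0, 0, 0, -0.19, 1]]
  ]
}}

```text
time_s: 2.62
tool_pos: [0.4711, 0.1811, 0.223]
tool_rot: [179.9, -0.1, 109.7]
force: [-1.4, -0.1, -0.4]
grip_width: 0.0871
grasp_force: 0.0
```

Run:
```python
from h import *
import pickle
o,c=pickle.load(open("neck.pkl","rb"))
print("hole",onplane(c,(318.6,173),.065,o),"rim outer",onplane(c,(318.6,125+155/8+32.5),.077,o))
g=cv2.cvtColor(c["frame"],cv2.COLOR_RGB2GRAY)
o=get_obs();c=eyes.read_camera("wrist");pickle.dump((o,c),open("plug.pkl","wb"))
print(o["qpos"],o["tool_pos"],o["tool_rot"]);p=project(c,[[.474,.188,.07]],o)[0];print(p)
u,v=p.astype(int);cr=c["frame"][max(v-50,0):v+50,u-50:u+50]
print(max(v-50,0),u-50)
cv2.imwrite("pics/plugc.png",cv2.resize(cr,(600,600),interpolation=cv2.INTER_CUBIC)[:,:,::-1])
```

```text
hole [[ 0.56031523 -0.13992741  0.065     ]] rim outer [[ 0.55963448 -0.14167459  0.077     ]]
[ 26.83791845   3.47831583 -52.04244482 101.8873583    2.72703881
  75.92638247  -6.14494113] [0.47108117 0.1810664  0.22300699] [ 1.79949078e+02 -1.02105394e-01  1.09669142e+02]
[317.85636253 180.75469181]
130 267
```

View pics/plugc.png

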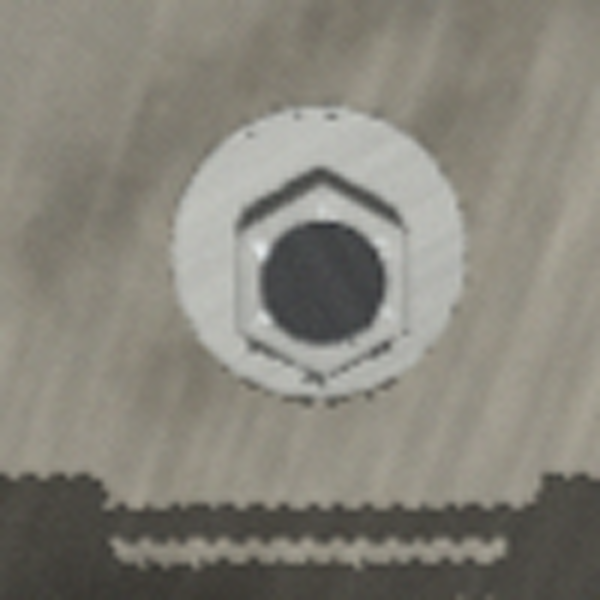

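The crop shows the hex with vertical flats at x 237 and 405 and its centre near (321,280), so the fingers are already parallel to a flat pair. I'll try the scene camera to tell which of the two lug phases it is.

Run:
```python
from h import *
import pickle
o,c=pickle.load(open("plug.pkl","rb"))
f=c["frame"]
# collar centre and hex-top centre
ctr=(267+321/6.,130+280/6.); col=(267+319/6.,130+253/6.)
print("head",onplane(c,ctr,.07,o),"collar",onplane(c,col,.042,o))
e=lambda x,y:(267+x/6.,130+y/6.)
q=onplane(c,[e(237,225),e(237,330),e(407,225),e(407,330)],.07,o)
for a,b in ((0,1),(2,3)): d=q[a]-q[b];print(np.degrees(np.arctan2(d[1],d[0])))
s=eyes.read_camera("scene");P=np.array([.474,.186,0])
p=project(s,[P+[0,0,.035]])[0];u,v=p.astype(int)
im=cv2.resize(s["frame"][v-30:v+30,u-30:u+30],(600,600),interpolation=cv2.INTER_CUBIC)
for k,h in enumerate((19.7,79.7)):
  for j in range(3):
    a=np.radians(h+120*j);x=(project(s,[P+[.0225*np.cos(a),.0225*np.sin(a),.0085]])[0]-(u-30,v-30)+.5)*10
    print(h+120*j,x.round());cv2.circle(im,tuple(int(t) for t in x),4,[(255,0,0),(0,0,255)][k],1)
cv2.imwrite("pics/sc.png",im[:,:,::-1])
```

```text
head [[0.47510923 0.19296908 0.07      ]] collar [[0.47546181 0.19295676 0.042     ]]
109.37159460609742
110.67734463522882
19.7 [253. 332.]
139.7 [301. 450.]
259.7 [405. 349.]
79.7 [233. 404.]
199.7 [387. 422.]
319.7 [337. 305.]
```

View pics/sc.png

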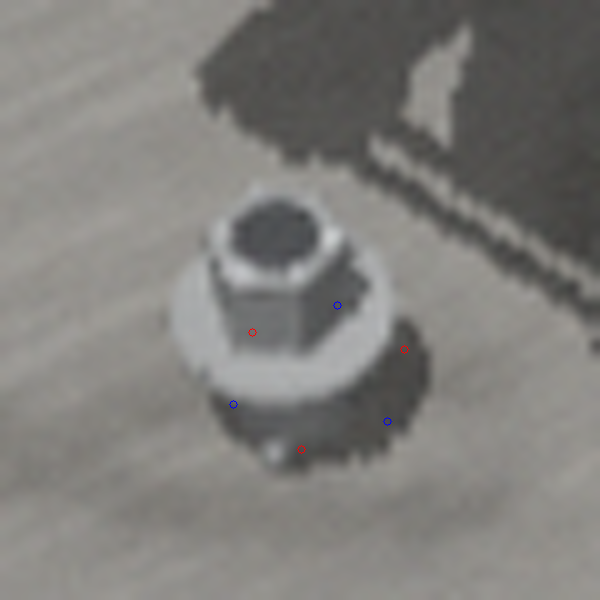

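The lug shows bright at (275,452), matching the red phase, so a lug points at tool yaw + 30° (mod 120). Now I'll descend and grasp.

>>> {"fn": "servo_tool", "kwargs": {
  "series": [
    [[0.033, 0.027, 0.1, 0, 0, 0, 1], [0.033, 0.027, 0.2, 0, 0, 0, 1], [0.033, 0.027, 0.3, 0, 0, 0, 1], [0.033, 0.027, 0.4, 0, 0, 0, 1], [0.033, 0.027, 0.48, 0, 0, 0, 1], [0.033, 0.027, 0.54, 0, 0, 0, 1], [0.033, 0.027, 0.57, 0, 0, 0, 1], [0.033, 0.027, 0.585, 0, 0, 0, 1], [0.033, 0.027, 0.585, 0, 0, 0, 1]]
  ]
}}

```text
time_s: 3.47
tool_pos: [0.4777, 0.186, 0.0464]
tool_rot: [-179.9, 0.0, 109.1]
force: [-0.4, -0.2, 0.2]
grip_width: 0.0868
grasp_force: 0.0
```

>>> {"fn": "servo_tool", "kwargs": {
  "series": [
    [[0, 0, 0, 0, 0, 0, 0], [0, 0, 0, 0, 0, 0, 0], [0, 0, 0, 0, 0, 0, 0], [0, 0, 0, 0, 0, 0, 0], [0, 0, 0, 0, 0, 0, 0], [0, 0, 0, 0, 0, 0, 0], [0, 0, 0, 0, 0, 0, 0], [0, 0, 0, 0, 0, 0, 0], [0, 0, 0, 0, 0, 0, 0], [0, 0, 0, 0, 0, 0, 0]]
  ],
  "grip_force": 35
}}

```text
time_s: 4.3
tool_pos: [0.4774, 0.1879, 0.047]
tool_rot: [-180.0, 0.0, 109.2]
force: [-0.8, 0.8, -0.2]
grip_width: 0.0294
grasp_force: 34.9
```

>>> {"fn": "servo_tool", "kwargs": {
  "series": [
    [[0, 0, -0.05, 0, 0, 0, 0], [0, 0, -0.15, 0, 0, 0, 0], [0, 0, -0.25, 0, 0, 0, 0], [0, 0, -0.35, 0, 0, 0, 0], [0, 0, -0.4, 0, 0, 0, 0], [0, 0, -0.4, 0, 0, 0, 0], [0, 0, -0.4, 0, 0, 0, 0]]
  ]
}}

```text
time_s: 4.88
tool_pos: [0.4774, 0.1876, 0.1668]
tool_rot: [180.0, 0.0, 109.2]
force: [-0.9, -0.3, -2.9]
grip_width: 0.0297
grasp_force: 34.9
```

Run:
```python
from h import *
import pickle
for i in range(3):
    o=get_obs();c=eyes.read_camera("wrist");print(o["tool_pos"],o["tool_rot"],o["force"],o["wrist_torque"],o["grip_width"])
pickle.dump((o,c),open("held.pkl","wb"))
T=R.from_euler("xyz",o["tool_rot"],degrees=True).as_matrix()
p=project(c,[o["tool_pos"]-T[:,2]*.02],o);print(p)
cv2.imwrite("pics/held.png",c["frame"][:,:,::-1])
```

```text
[0.47744474 0.18760058 0.16675795] [1.79983466e+02 4.77578112e-02 1.09232774e+02] [-0.85328881 -0.27012374 -2.88800871] [-0.05262361 -0.10131497  0.03417448] 0.02973189462859112
[0.47665262 0.18723385 0.16567095] [-1.79885024e+02  2.13784952e-02  1.09234202e+02] [ 1.07050745  0.65080208 -2.57047741] [-0.08221052 -0.07014708  0.00532126] 0.0295767022138848
[0.47623024 0.18714482 0.16512145] [-1.79814796e+02 -1.31813438e-03  1.09243760e+02] [ 0.44043794 -0.01927112 -2.48560655] [-0.09869964 -0.07896578  0.04161803] 0.029568118270092994
[[313.41930919 259.917184  ]]
```

View pics/held.png

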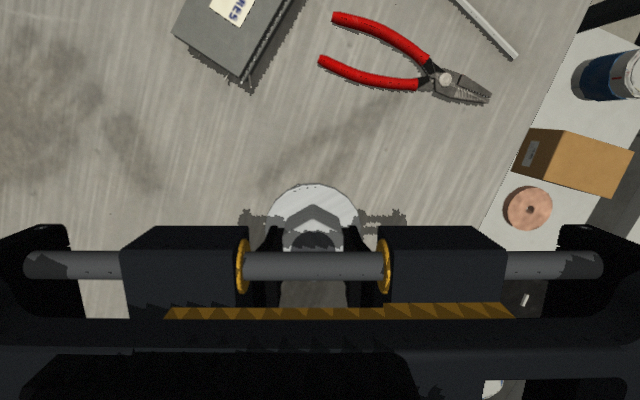

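```bash
cat >> h.py <<'E'
def held(c,uv,zt):
    m=np.array(c["mount"]);n=cv2.undistortPoints(np.array(uv,float).reshape(-1,1,2),K(c),np.array(c["distortion"]))[:,0]
    d=np.c_[n,np.ones(len(n))]@m[:3,:3].T
    return m[:3,3]+d*((zt-m[2,3])/d[:,2])[:,None]
E
python3 - <<'E'
from h import *
import pickle
o,c=pickle.load(open("held.pkl","rb"))
f=c["frame"].astype(int)
g=f.sum(2)/3
for u in (295,303,312,320,330): print(u,g[176:200,u].round().astype(int))
print(g[205:212:3,258:280].round().astype(int),g[205:212:3,345:368].round().astype(int))
print(held(c,[(312,183.5),(267,210),(358,210)],.005))
E
```

```text
295 [142 145 148 151 154 150 150 146 136 107  84 113 169 193 163 129 183 188
 186 188 189 187 187 187]
303 [138 136 139 141 139 139 137 118 108 159 190 185 186 186 185 185 190 188
 187 189 187 189 190 191]
312 [145 145 142 144 142 139 129 103 125 179 190 187 189 190 187 187 189 190
 191 192 190 190 187 188]
320 [128 127 124 126 123 124 121 103 120 169 190 187 189 189 189 192 187 187
 184 185 185 188 188 184]
330 [124 125 122 124 125 125 124 124 125 121 106 125 183 184 186 187 187 184
 182 181 181 183 184 187]
[[141 143 146 146 144 145 147 148 146 144 141 144 140 138 143 171 185 186
  187 189 188 186]
 [146 149 146 145 146 148 152 149 146 141 140 138 124 161 185 185 186 187
  186 187 186 187]
 [150 148 144 146 153 149 149 148 143 142 132 161 183 188 186 187 186 188
  187 188 188 191]] [[182 183 185 185 185 186 185 169 130 140 152 153 151 150 147 143 147 147
  148 146 147 143 150]
 [186 186 185 188 185 183 182 183 181 165 131 131 146 134 127 142 146 147
  146 145 145 144 151]
 [183 182 181 181 181 182 183 182 184 187 186 179 113  73  74  76  77  72
   74  77 135 157 159]]
[[ 0.03381258 -0.00074598  0.005     ]
 [ 0.01855253 -0.0261474   0.005     ]
 [ 0.01854506  0.02519571  0.005     ]]
```

The held view shows the collar edge at (312,185) with the fingers on the flats. The plug axis sits about 5 mm toward tool +x of the TCP, which is usable, so I carry it to the neck.

>>> {"fn": "servo_tool", "kwargs": {
  "series": [
    [[-0.05, -0.01, 0, 0, 0, -0.01, 0], [-0.13, -0.01, 0, 0, 0, -0.02, 0], [-0.22, -0.02, 0, 0, 0, -0.03, 0], [-0.31, -0.03, 0, 0, 0, -0.04, 0], [-0.4, -0.04, 0, 0, 0, -0.055, 0], [-0.49, -0.04, 0, 0, 0, -0.07, 0], [-0.58, -0.05, 0, 0, 0, -0.08, 0], [-0.67, -0.06, 0, 0, 0, -0.09, 0], [-0.76, -0.07, 0, 0, 0, -0.1, 0], [-0.84, -0.08, 0, 0, 0, -0.11, 0], [-0.9, -0.08, 0, 0, 0, -0.118, 0], [-0.9, -0.08, 0, 0, 0, -0.118, 0]]
  ]
}}

```text
time_s: 6.03
tool_pos: [0.5434, -0.0806, 0.1647]
tool_rot: [-179.8, -0.1, 130.2]
force: [-0.7, -1.0, -2.4]
grip_width: 0.0296
grasp_force: 34.9
```

>>> {"fn": "servo_tool", "kwargs": {
  "series": [
    [[-0.06, -0.03, 0, 0, 0, 0, 0], [-0.12, -0.055, 0, 0, 0, 0, 0], [-0.18, -0.08, 0, 0, 0, 0, 0], [-0.214, -0.099, 0, 0, 0, 0, 0], [-0.214, -0.099, 0, 0, 0, 0, 0], [-0.214, -0.099, 0, 0, 0, 0, 0], [-0.214, -0.099, 0, 0, 0, 0, 0]]
  ]
}}

```text
time_s: 6.62
tool_pos: [0.5627, -0.1417, 0.1668]
tool_rot: [180.0, -0.1, 130.5]
force: [-0.4, -0.1, -2.8]
grip_width: 0.0296
grasp_force: 34.9
```

Run:
```python
from h import *
import pickle
o=get_obs();c=eyes.read_camera("wrist");s=eyes.read_camera("scene");t=eyes.read_camera("top")
print(o["tool_pos"],o["tool_rot"],o["qpos"],get_obs()["tool_pos"],get_obs()["force"],get_obs()["wrist_torque"])
pickle.dump((o,c,s,t),open("over.pkl","wb"))
T=R.from_euler("xyz",o["tool_rot"],degrees=True).as_matrix()
u,v=project(s,[[.56,-.14,.1]])[0].astype(int)
a=cv2.resize(s["frame"][v-40:v+40,u-50:u+50],(500,400),interpolation=cv2.INTER_CUBIC)
b=cv2.resize(c["frame"][130:250,220:400],(300,200))
b=cv2.copyMakeBorder(b,0,200,0,0,cv2.BORDER_CONSTANT)
cv2.imwrite("pics/over.png",np.hstack([a,b])[:,:,::-1])
```

```text
[ 0.56274439 -0.14165187  0.16683874] [ 1.79978086e+02 -7.58557007e-02  1.30548767e+02] [ 46.55676355  16.10143944 -41.04907017  96.38711692  10.98887085
  71.6915605   43.69046154] [ 0.56288461 -0.14159685  0.16722223] [-0.95055931 -1.06753722 -1.96908549] [ 0.04475089 -0.17162304 -0.00312159]
```

View pics/over.png

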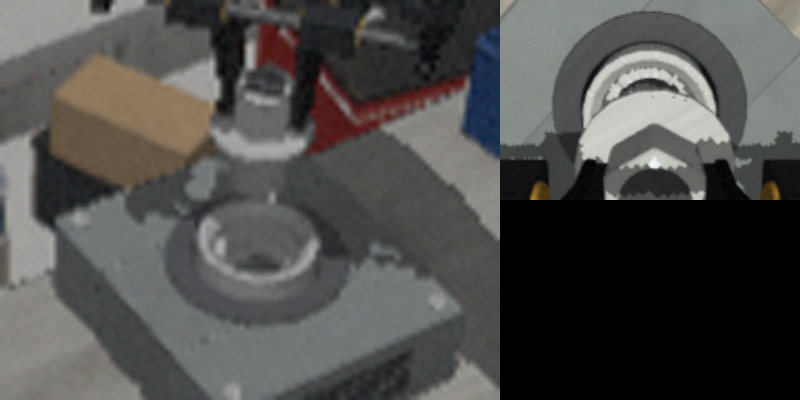

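The scene crop shows the plug upright above the neck, which is at about (258,245). The wrist crop shows the neck edge top at (650,47), with the collar in front slightly right of it. I'll compute the relative offset.

Run:
```python
from h import *
import pickle
o,c,s,t=pickle.load(open("over.pkl","rb"))
g=c["frame"].astype(int).sum(2)//3
print("row168",[(u,g[168,u]) for u in list(range(264,280))+list(range(340,358))])
print("col310",list(zip(range(132,186),g[132:186,310])))
print("collar row 210",[(u,g[210,u]) for u in list(range(264,274))+list(range(352,364))])
e=lambda x,y:(220+(x-500)/1.6667,130+y/1.6667)
h=o["tool_pos"][2]
print("neck L,R,top",held(c,[e(583,85),e(717,85),e(650,45)],h-.077))
print("ring L,R,top",held(c,[e(554,90),e(747,90),e(650,12)],h-.062))
```

```text
row168 [(264, np.int64(83)), (265, np.int64(81)), (266, np.int64(80)), (267, np.int64(79)), (268, np.int64(84)), (269, np.int64(81)), (270, np.int64(79)), (271, np.int64(81)), (272, np.int64(85)), (273, np.int64(81)), (274, np.int64(82)), (275, np.int64(80)), (276, np.int64(80)), (277, np.int64(76)), (278, np.int64(60)), (279, np.int64(34)), (340, np.int64(35)), (341, np.int64(62)), (342, np.int64(73)), (343, np.int64(79)), (344, np.int64(79)), (345, np.int64(78)), (346, np.int64(80)), (347, np.int64(80)), (348, np.int64(79)), (349, np.int64(79)), (350, np.int64(80)), (351, np.int64(82)), (352, np.int64(82)), (353, np.int64(82)), (354, np.int64(83)), (355, np.int64(83)), (356, np.int64(83)), (357, np.int64(79))]
col310 [(132, np.int64(132)), (133, np.int64(135)), (134, np.int64(134)), (135, np.int64(132)), (136, np.int64(119)), (137, np.int64(71)), (138, np.int64(90)), (139, np.int64(90)), (140, np.int64(87)), (141, np.int64(90)), (142, np.int64(85)), (143, np.int64(86)), (144, np.int64(84)), (145, np.int64(85)), (146, np.int64(85)), (147, np.int64(83)), (148, np.int64(81)), (149, np
[... 838 characters left out ...]
4(42)), (266, np.int64(42)), (267, np.int64(41)), (268, np.int64(47)), (269, np.int64(118)), (270, np.int64(182)), (271, np.int64(199)), (272, np.int64(200)), (273, np.int64(198)), (352, np.int64(194)), (353, np.int64(197)), (354, np.int64(198)), (355, np.int64(200)), (356, np.int64(182)), (357, np.int64(114)), (358, np.int64(80)), (359, np.int64(77)), (360, np.int64(81)), (361, np.int64(79)), (362, np.int64(78)), (363, np.int64(77))]
neck L,R,top [[ 0.01800767 -0.03592407  0.08983874]
 [ 0.01800206  0.03081015  0.08983874]
 [ 0.03790281 -0.00250552  0.08983874]]
ring L,R,top [[ 0.01225883 -0.05351669  0.10483874]
 [ 0.01225117  0.04862326  0.10483874]
 [ 0.05283348 -0.00260666  0.10483874]]
```

>>> {"fn": "servo_tool", "kwargs": {
  "series": [
    [[-0.008, -0.008, 0.02, 0, 0, 0, 0], [-0.008, -0.008, 0.04, 0, 0, 0, 0], [-0.008, -0.008, 0.06, 0, 0, 0, 0], [-0.008, -0.008, 0.08, 0, 0, 0, 0], [-0.008, -0.008, 0.1, 0, 0, 0, 0], [-0.008, -0.008, 0.115, 0, 0, 0, 0], [-0.008, -0.008, 0.13, 0, 0, 0, 0], [-0.008, -0.008, 0.13, 0, 0, 0, 0], [-0.008, -0.008, 0.13, 0, 0, 0, 0]]
  ]
}}

```text
time_s: 7.52
tool_pos: [0.5625, -0.1464, 0.1278]
tool_rot: [-180.0, -0.0, 130.5]
force: [1.0, 0.1, -2.6]
grip_width: 0.0295
grasp_force: 34.9
```

>>> {"fn": "servo_tool", "kwargs": {
  "series": [
    [[0, 0, 0.01, 0, 0, 0, 0], [0, 0, 0.02, 0, 0, 0, 0], [0, 0, 0.03, 0, 0, 0, 0], [0, 0, 0.04, 0, 0, 0, 0], [0, 0, 0.05, 0, 0, 0, 0], [0, 0, 0.06, 0, 0, 0, 0], [0, 0, 0.06, 0, 0, 0, 0]]
  ]
}}

```text
time_s: 8.1
tool_pos: [0.5621, -0.1464, 0.1092]
tool_rot: [-180.0, -0.1, 130.5]
force: [-0.1, 0.6, -2.2]
grip_width: 0.0296
grasp_force: 34.9
```

```bash
python3 -c "
from h import *
o=get_obs();print(o['tool_pos'],o['tool_rot'],o['force'],o['wrist_torque'])"
```

```text
[ 0.56212188 -0.14638254  0.10919238] [-1.79959407e+02 -5.99875967e-02  1.30486566e+02] [-0.13581573  0.59508523 -2.19562109] [ 0.02175008 -0.13323884  0.01958445]
```

>>> {"fn": "servo_tool", "kwargs": {
  "series": [
    [[0, 0, 0.006, 0, 0, 0, 0], [0, 0, 0.012, 0, 0, 0, 0], [0, 0, 0.018, 0, 0, 0, 0], [0, 0, 0.02, 0, 0, 0, 0], [0, 0, 0.02, 0, 0, 0, 0]]
  ]
}}

```text
time_s: 8.52
tool_pos: [0.5629, -0.1465, 0.1046]
tool_rot: [180.0, 0.0, 130.5]
force: [-1.7, -0.2, 2.8]
grip_width: 0.0294
grasp_force: 34.9
```

>>> {"fn": "servo_tool", "kwargs": {
  "series": [
    [[0, 0.0015, 0.005, 0, 0, -0.028, 0], [0, 0.003, 0.007, 0, 0, -0.056, 0], [0.0005, 0.0045, 0.007, 0, 0, -0.083, 0], [0.001, 0.0057, 0.007, 0, 0, -0.111, 0], [0.0015, 0.007, 0.007, 0, 0, -0.139, 0], [0.002, 0.0083, 0.007, 0, 0, -0.161, 0], [0.002, 0.0083, 0.007, 0, 0, -0.161, 0]]
  ]
}}

```text
time_s: 9.1
tool_pos: [0.566, -0.145, 0.1034]
tool_rot: [180.0, 0.2, 159.5]
force: [2.0, -1.0, 3.9]
grip_width: 0.0299
grasp_force: 34.9
```

```bash
python3 -c "
from h import *
o=get_obs();print(o['tool_pos'],o['tool_rot'],o['force'],o['wrist_torque'])"
```

```text
[ 0.56601503 -0.14497567  0.10335335] [179.9786581    0.24877696 159.54275862] [ 1.96940487 -0.99927976  3.86972832] [-0.09648505 -0.63282334 -0.09488107]
```

>>> {"fn": "servo_tool", "kwargs": {
  "series": [
    [[0, 0.001, 0.003, 0, 0, -0.02, 0], [0, 0.002, 0.004, 0, 0, -0.04, 0], [0.0003, 0.003, 0.004, 0, 0, -0.055, 0], [0.0003, 0.003, 0.004, 0, 0, -0.055, 0]]
  ]
}}

```text
time_s: 9.43
tool_pos: [0.5641, -0.1435, 0.1002]
tool_rot: [180.0, -0.0, 169.3]
force: [-0.3, 0.3, -3.2]
grip_width: 0.0294
grasp_force: 34.9
```

The force is gone: the lugs have found the pockets. I press down to the floor.

>>> {"fn": "servo_tool", "kwargs": {
  "series": [
    [[0, 0, 0.006, 0, 0, 0, 0], [0, 0, 0.012, 0, 0, 0, 0], [0, 0, 0.018, 0, 0, 0, 0], [0, 0, 0.022, 0, 0, 0, 0], [0, 0, 0.022, 0, 0, 0, 0], [0, 0, 0.022, 0, 0, 0, 0]]
  ]
}}

```text
time_s: 9.93
tool_pos: [0.5642, -0.1434, 0.094]
tool_rot: [-180.0, -0.0, 169.4]
force: [0.4, -0.7, -2.1]
grip_width: 0.0297
grasp_force: 34.9
```

```bash
python3 -c "
from h import *
o=get_obs();print(o['tool_pos'],o['tool_rot'],o['force'],o['wrist_torque'],o['qpos'])"
```

```text
[ 0.56424697 -0.14343219  0.09401516] [-1.79997202e+02 -1.85637649e-02  1.69351079e+02] [ 0.36974921 -0.6581173  -2.13473694] [ 0.03682932 -0.16720512  0.00188836] [ 50.22425213  22.1333354  -46.34643884 100.42377607  17.51019031
  64.97052465  77.81292881]
```

>>> {"fn": "servo_tool", "kwargs": {
  "series": [
    [[0, 0, 0.003, 0, 0, 0, 0], [0, 0, 0.005, 0, 0, 0, 0], [0, 0, 0.005, 0, 0, 0, 0], [0, -0.0015, 0.006, 0, 0, 0.028, 0], [0.0003, -0.003, 0.007, 0, 0, 0.056, 0], [0.0006, -0.0043, 0.008, 0, 0, 0.083, 0], [0.001, -0.0057, 0.009, 0, 0, 0.111, 0], [0.0015, -0.007, 0.01, 0, 0, 0.139, 0], [0.0022, -0.0083, 0.012, 0, 0, 0.167, 0], [0.0022, -0.0083, 0.012, 0, 0, 0.167, 0]]
  ]
}}

```text
time_s: 10.77
tool_pos: [0.5644, -0.146, 0.0915]
tool_rot: [179.9, 0.1, 139.2]
force: [-0.5, 1.1, 4.1]
grip_width: 0.0297
grasp_force: 34.9
```

```bash
python3 -c "
from h import *
o=get_obs();print(o['tool_pos'],o['tool_rot'],o['force'],o['wrist_torque'])"
```

```text
[ 0.56437853 -0.14602394  0.09153482] [1.79949680e+02 1.42061418e-01 1.39184626e+02] [-0.45033673  1.07190137  4.07985898] [ 0.01371773 -0.25945602  0.04647856]
```

>>> {"fn": "servo_tool", "kwargs": {
  "series": [
    [[0, -0.0015, 0.001, 0, 0, 0.028, 0], [0.0003, -0.003, 0.002, 0, 0, 0.056, 0], [0.0006, -0.0043, 0.004, 0, 0, 0.083, 0], [0.001, -0.0057, 0.006, 0, 0, 0.111, 0], [0.0015, -0.007, 0.007, 0, 0, 0.139, 0], [0.0022, -0.0083, 0.008, 0, 0, 0.167, 0], [0.0022, -0.0083, 0.008, 0, 0, 0.167, 0]]
  ]
}}

```text
time_s: 11.35
tool_pos: [0.5626, -0.1472, 0.089]
tool_rot: [179.8, 0.1, 109.3]
force: [0.9, 0.9, 1.6]
grip_width: 0.0296
grasp_force: 34.9
```

```bash
python3 -c "
from h import *
o=get_obs();print(o['tool_pos'],o['tool_rot'],o['force'],o['wrist_torque'])"
```

```text
[ 0.56255677 -0.14722442  0.08902548] [1.79846923e+02 9.43109760e-02 1.09275365e+02] [0.89221042 0.87329149 1.63406632] [ 0.0287355  -0.41248091 -0.02860266]
```

>>> {"fn": "servo_tool", "kwargs": {
  "series": [
    [[0, -0.0012, 0.001, 0, 0, 0.022, 0], [0.0002, -0.0024, 0.002, 0, 0, 0.044, 0], [0.0005, -0.0036, 0.003, 0, 0, 0.066, 0], [0.0008, -0.005, 0.003, 0, 0, 0.09, 0], [0.0008, -0.005, 0.003, 0, 0, 0.09, 0]]
  ]
}}

```text
time_s: 11.77
tool_pos: [0.5598, -0.1474, 0.0874]
tool_rot: [180.0, 0.0, 93.2]
force: [0.8, -0.3, 2.3]
grip_width: 0.0299
grasp_force: 34.9
```

```bash
python3 -c "
from h import *
o=get_obs();print(o['tool_pos'],o['tool_rot'],o['force'],o['wrist_torque'])"
```

```text
[ 0.55976345 -0.14738422  0.08739351] [1.79987752e+02 4.95914175e-03 9.31703903e+01] [ 0.77977925 -0.31815636  2.28700248] [ 0.11833637 -0.22496137 -0.03976309]
```

>>> {"fn": "servo_tool", "kwargs": {
  "series": [
    [[0, -0.0012, 0, 0, 0, 0.022, 0], [0.0002, -0.0024, 0, 0, 0, 0.044, 0], [0.0004, -0.0034, 0, 0, 0, 0.062, 0], [0.0004, -0.0034, 0, 0, 0, 0.062, 0]]
  ]
}}

```text
time_s: 12.1
tool_pos: [0.5586, -0.1476, 0.0873]
tool_rot: [-180.0, 0.0, 82.1]
force: [0.3, 0.6, 2.1]
grip_width: 0.0295
grasp_force: 34.9
```

```bash
python3 -c "
from h import *
o=get_obs();print(o['tool_pos'],o['tool_rot'],o['force'],o['wrist_torque'])"
```

```text
[ 0.55860062 -0.14758875  0.08730636] [-1.79999490e+02  2.04443531e-02  8.20751303e+01] [0.26475096 0.60974036 2.06321965] [ 0.05235637 -0.15084807  0.03052521]
```

>>> {"fn": "servo_tool", "kwargs": {
  "series": [
    [[0, -0.001, 0, 0, 0, 0.016, 0], [0.0001, -0.002, 0, 0, 0, 0.033, 0], [0.0003, -0.003, 0, 0, 0, 0.05, 0], [0.0003, -0.003, 0, 0, 0, 0.05, 0]]
  ]
}}

```text
time_s: 12.43
tool_pos: [0.5578, -0.1476, 0.0873]
tool_rot: [180.0, 0.0, 73.1]
force: [0.7, -1.5, 2.0]
grip_width: 0.0295
grasp_force: 35.0
```

```bash
python3 -c "
from h import *
o=get_obs();print(o['tool_pos'],o['tool_rot'],o['force'],o['wrist_torque'])"
```

```text
[ 0.55784193 -0.14756031  0.08732067] [1.79979375e+02 3.00457174e-02 7.30928424e+01] [ 0.71635838 -1.50656403  1.97407119] [-0.09858    -0.13156955  0.09529727]
```

>>> {"fn": "servo_tool", "kwargs": {
  "series": [
    [[0, -0.0007, 0, 0, 0, 0.011, 0], [0.0001, -0.0013, 0, 0, 0, 0.022, 0], [0.0001, -0.0013, 0, 0, 0, 0.022, 0]]
  ]
}}

```text
time_s: 12.68
tool_pos: [0.5575, -0.1474, 0.0873]
tool_rot: [180.0, 0.0, 69.2]
force: [-0.1, -0.8, 1.6]
grip_width: 0.0296
grasp_force: 35.1
```

```bash
python3 -c "
from h import *
o=get_obs();print(o['tool_pos'],o['tool_rot'],o['force'],o['wrist_torque'])"
```

```text
[ 0.55751282 -0.1474296   0.08731543] [1.79973580e+02 3.28857953e-02 6.91791446e+01] [-0.07799015 -0.83850899  1.57549154] [-0.17169136 -0.17833728  0.36163966]
```

It is tight at 0.36 N m, so I release and rise.

>>> {"fn": "servo_tool", "kwargs": {
  "series": [
    [[0, 0, 0, 0, 0, 0, 0.7], [0, 0, 0, 0, 0, 0, 0.7], [0, 0, 0, 0, 0, 0, 0.7], [0, 0, 0, 0, 0, 0, 0.7], [0, 0, 0, 0, 0, 0, 0.7], [0, 0, -0.02, 0, 0, 0, 0.7], [0, 0, -0.06, 0, 0, 0, 0.7], [0, 0, -0.15, 0, 0, 0, 0.7], [0, 0, -0.25, 0, 0, 0, 0.7], [0, 0, -0.35, 0, 0, 0, 0.7], [0, 0, -0.4, 0, 0, 0, 0.7], [0, 0, -0.4, 0, 0, 0, 0.7]]
  ]
}}

```text
time_s: 13.68
tool_pos: [0.5602, -0.1474, 0.2132]
tool_rot: [179.5, -0.0, 68.9]
force: [0.8, -0.6, 0.0]
grip_width: 0.0608
grasp_force: 0.0
```

Run:
```python
from h import *
o=get_obs();c=eyes.read_camera("wrist");s=eyes.read_camera("scene")
print(o["tool_pos"],o["force"],o["grip_width"])
u,v=project(c,[[.56,-.142,.09]],o)[0].astype(int)
a=cv2.resize(c["frame"][max(v-50,0):max(v-50,0)+100,u-50:u+50],(400,400),interpolation=cv2.INTER_CUBIC)
u,v=project(s,[[.56,-.142,.09]])[0].astype(int)
b=cv2.resize(s["frame"][v-30:v+30,u-30:u+30],(400,400),interpolation=cv2.INTER_CUBIC)
cv2.imwrite("pics/end.png",np.hstack([a,b])[:,:,::-1])
d=c["depth"];p,M=cam(c,o)
vv,uu=np.mgrid[100:260,230:400]
n=cv2.undistortPoints(np.c_[uu.ravel(),vv.ravel()].astype(float).reshape(-1,1,2),K(c),np.array(c["distortion"]))[:,0]
P=p+(np.c_[n,np.ones(len(n))]*d[100:260,230:400].ravel()[:,None])@M.T
r=np.hypot(P[:,0]-.56,P[:,1]+.142)
for lo,hi in((.012,.014),(.020,.026),(.038,.048)):
    q=P[(r>lo)&(r<hi)&(P[:,2]<.13)];print(lo,np.median(q[:,2]),len(q))
q=P[(P[:,2]>.106)&(P[:,2]<.118)&(r<.03)];print(q[:,:2].min(0),q[:,:2].max(0))
```

```text
[ 0.56019539 -0.14741392  0.21322996] [ 0.75662639 -0.6104539   0.00849137] 0.06080191044094557
0.012 0.11069751957066501 228
0.02 0.08299289756118372 764
0.038 0.06499254617837136 2589
[ 0.54265525 -0.15828734] [ 0.57491624 -0.1260068 ]
```

View pics/end.png

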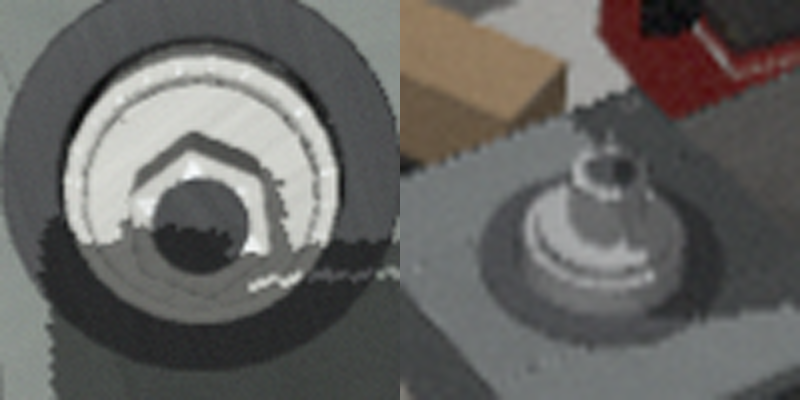

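The collar top is at 83 mm and the head top at 111 mm, exactly the home heights. The picture shows the plug concentric and upright in the neck, with the collar centred near (203,180) and the hand clear. I'm handing in.

```bash
python3 -c "
from cell import env
print(env.sign_off())"
```

```text
the job is handed in; nothing more can be done
None
```

The plug is screwed fully home in the filler neck, upright and released, and the job is handed in; the arm's path stayed clear of the v-block, pliers, tape measure and gas cup, though I did not check their positions afterwards.

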